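Find the hidden catch on the bangle plinth

ROBOT

A 7-joint arm with a two-finger parallel gripper is mounted at the origin on the work surface. World frame = base frame: x ahead of the robot, y to its left, z up, the work surface at z = 0. Lengths are in m, angles in rad, forces in N, time in s.
With the tool pointing down it reaches from about 0.425 to 0.875 m from the base axis. Payload 4.7 kg.
Tool frame: the origin (TCP) lies at the very end of the fingers, on their centre line; the grasp point (between the pads) lies 19 mm behind it; x points along the fingers, z is the direction in which the jaws open and shut, and the axes are right-handed (so a half turn about x gives the same grasp; the last joint's range is limited). The gripper opens to 87 mm and grips with 3 to 60 N. Pads are 19 mm wide; open, the fingers measure 117 mm over their backs; the gripper's body (75 mm by 190 mm) begins 51 mm behind the grasp point.
Start: joints at [1.284, 0.321, -0.07, 1.45, 0.023, 1.371, -0.057], TCP at [0.193, -0.621, 0.186] pointing down, gripper open.
Joint ranges: [-2.86, 2.86], [-0.3, 2.09], [-1.38, 1.24], [0.06, 2.45], [-1.56, 4.7], [0.09, 2.05], [-2.69, 2.69]. Speed limits (rad/s): [2.57, 2.57, 3.14, 3.14, 3.14, 3.14, 3.14].

INTERFACE

Orientations are given as a rotation vector (axis times angle).
In Python, from bench import telemetry, viewer, workorder gives the robot as it stands.
- The arm moves only by the shell command python3 -m creep 'ROWS' [FORCE]. ROWS is JSON, a list of rows, each an object of numbers: "fingers": the opening, from 0 (shut) to 1 (fully open); "x", "y", "z": the shift along the tool's x, y, z in units of 40 mm (1.0 is 40 mm); "twist": the turn about the tool's x in units of 5 degrees (1.0 is 5 degrees). In form: [{"fingers": .., "x": .., "y": .., "z": .., "twist": ..}, ...]. A call has 1 to 20 rows; each row is the pose to reach, as a shift and turn from the pose commanded when the call began, along the tool's axes at that moment; what a row does not reach only later rows make up. A row lasts 1/12 s, in which the tool goes at most 41.7 mm and 7.16 degrees, less where a joint would pass 70% of its speed; a pose out of reach is approached as far as the arm can. A call with a gripper value outside its range is refused whole. The fingers move at their own pace and stop on an object; FORCE is the grip in N (left out, the last holds). Time passes only in rows, so rows that repeat a pose let the fingers close. It gives the time, the measured TCP pose, the force and the opening at its end, in the units of the state.
- telemetry.get_state(): the state, without advancing time (a new reading comes with each control period).
- viewer.get_image(name): name is "scene" or "top" or "wrist"; returns a dict with "pixels" (384x512x3 uint8, red, green, blue), "z_map" (384x512 float32, m along the optical axis (not along the pixel's ray), 0 where there is no reading), "K" (3x3 intrinsics, pixels), "xyz" and "attitude" of the camera in the world. Camera axes: x right, y up, looking along -z (the intrinsics and any distortion apply to the point x, -y, -z); pixel columns grow to the right and rows downward; lengths in m; the calibration is good to about 2 mm. A picture is of the moment at which its call begins.
- workorder.close_job(): hands the job in, once; it reports no verdict.
The state is a dict: "time": time; "joint_positions": joint angles; "qd": joint speeds; "joint_torque": joint torques, N m; "position": TCP position; "tool_rot": TCP orientation; "ft_force": force on the tool from outside, world axes, zero at the start; "torque": the same for the moment, N m; "grip_width": opening from 0.0 (shut) to 1.0 (fully open).
Only numpy, scipy, OpenCV 4.12 (cv2) and the standard library are available. Lean on these libraries where they do the work, as an engineer would, in place of code of your own. Each camera call takes 0.05 s, during which the arm holds its last target.

TASK

Open the secret drawer of the black bangle plinth without using the drawer front: feel over the six gold inlays on its flat top with the fingertips, find the one that gives, and press that one fully in until it snaps down and the drawer springs out. Then leave it open and move clear. Pick nothing up, and leave the other things on the counter where they stand.

Things in the scene. Friction and masses are not known exactly. Their poses are not given: they have to be found in the camera images.
- plinth: Black display plinth fixed on the counter, 160 mm in its x, 220 mm in its y, flat top 85 mm above the counter. Origin: centre of its underside; z up, -x towards the drawer front (robot side), turned by a yaw of up to 0.3 rad. Six gold inlays in its top.
- panel (a point): Centre of the plinth's flat top, axes as the plinth's. The six square gold inlays, 46 x 46 mm, in 50 mm openings, have centres at x = -29 or +29 mm, y = -58, 0 or +58 mm from here, faces 2 mm lower. Five are solid; one, different each time and looking the same, is the catch's button.
- catch (a joint): Travel of the button inlay straight down into the plinth, m: 0 out, 0.007 fully in. Pressed slowly it resists with about 3.5 N at first (a quick push meets more, up to some 8 N), springs back if let go before about half-way (0.004), and beyond that snaps fully in and stays in. It does not tell which inlay it is.
- drawer (a joint): Travel of the hidden drawer out of the plinth's -x side, m: 0 shut and flush, 0.028 sprung open. It has no handle; the catch drives it (4 mm per mm of the button's travel).
- bangle_stand: Loose T-bar stand with bangles, 145 mm high, bar 144 mm long along its y; origin at the centre of its foot. Beside the plinth, on its +y side. Leave alone.
- ring_box: Loose blue ring box, 57 x 57 x 40 mm, beside the plinth's -y side; origin at the centre of its underside. Leave alone.
- gold_bangle: Loose gold bangle lying flat, 72 mm across, 10 mm high, beside the plinth's +y side; origin at the centre of its underside. Leave alone.
- silver_bangle: Loose silver bangle lying flat, 72 mm across, 8 mm high, beyond the plinth; origin at the centre of its underside. Leave alone.
- polish_jar: Loose blue jar, 56 mm across, 70 mm high, beyond the plinth; origin at the centre of its underside. Leave alone.
- packet: Loose carded bangle packet lying flat, 85 x 85 x 10 mm, beyond the plinth; origin at the centre of its underside. Leave alone.
- loupe: Loose dark steel loupe standing up, 32 mm across, 24 mm high, near the plinth's -y side; origin at the centre of its underside. Leave alone.

How it is judged:
By the outcome, as a careful person would: the job done as asked, in the order asked, and still so for the second after the job is handed in, with the robot touching nothing.
It also fails if it takes over 45 s, if anything falls off the work surface, if the arm or the gripper's body presses on something with over 40 N, if the wrist force passes 120 N, or if a joint passes its speed limit or range.

## Working session

There is one attempt and no reset: what is moved stays moved. The work goes in short steps, Python scripts to look and compute and a shell command to move; the robot and the scene stay as the last step left them, time stands still between calls to the robot, and variables do not carry over. Pictures are saved under pics/ and viewed, and the job is handed in when it is done.

```bash
ls; mkdir -p pics
python3 - <<'E'
from bench import telemetry, viewer
import cv2,numpy as np
s=telemetry.get_state()
for k,v in s.items(): print(k,np.round(v,4))
for n in ("scene","top","wrist"):
    d=viewer.get_image(n); np.savez(f"pics/{n}0.npz",**{k:np.array(v) for k,v in d.items()})
    cv2.imwrite(f"pics/{n}0.png",d["pixels"][:,:,::-1]); print(n,d["K"],d["xyz"],d["attitude"],[k for k in d])
E
```

```text
pics
time 0.0
joint_positions [ 1.2841  0.3218 -0.0701  1.4516  0.0226  1.3708 -0.0569]
qd [-0.0006 -0.0006  0.0009  0.0019 -0.0012  0.0003  0.0003]
joint_torque [ 5.00000e-04 -4.91294e+01 -4.03600e-01 -3.12533e+01 -6.40000e-02
  4.38000e-02  2.00000e-04]
position [ 0.1924 -0.6203  0.1848]
tool_rot [ 0.9858  1.3382 -0.9841]
ft_force [ 0.7037  0.3772 -0.8489]
torque [-0.0428 -0.0216  0.0479]
grip_width 0.9995
scene [[366.58746447   0.         250.76817161]
 [  0.         366.58746447 191.80207154]
 [  0.           0.           1.        ]] [ 0.93166218 -0.60321662  0.58831645] [0.93272237 0.24723757 0.44534263] ['pixels', 'z_map', 'K', 'xyz', 'attitude']
top [[499.14495482   0.         260.57659083]
 [  0.         499.14495482 187.68603397]
 [  0.           0.           1.        ]] [0.42096589 0.03285239 1.17784447] [ 0.12228355 -0.10910244 -1.59149969] ['pixels', 'z_map', 'K', 'xyz', 'attitude']
wrist [[309.33788824   0.         255.57148319]
 [  0.         309.33788824 190.988799  ]
 [  0.           0.           1.        ]] [ 0.26390083 -0.5997871   0.38341667] [-0.24029491  0.17983618 -1.26078675] ['pixels', 'z_map', 'K', 'xyz', 'attitude']
```

View pics/top0.png

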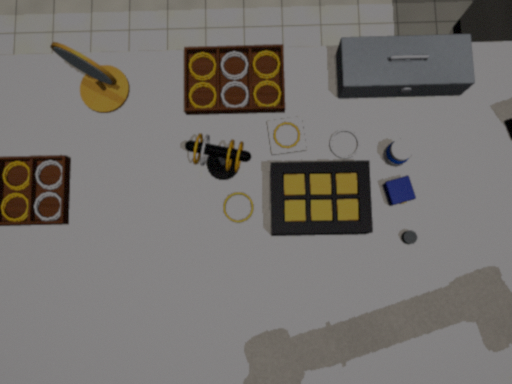

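View pics/scene0.png

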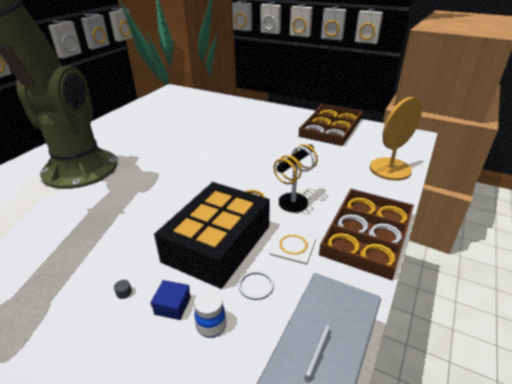

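Top picture: the plinth is centred near (321,198) with gold inlays at (294–348, 184–211). The stand is at (222,160), the ring box at (399,190), the jar at (397,153) and the loupe at (409,237). Next I locate the inlays.

```bash
cat > h.py <<'E'
import numpy as np,cv2
from scipy.spatial.transform import Rotation as R
def cloud(d):
    z=d["z_map"];K=d["K"];v,u=np.mgrid[:z.shape[0],:z.shape[1]]
    p=np.stack([(u-K[0,2])/K[0,0]*z,-(v-K[1,2])/K[1,1]*z,-z],-1)
    return p@R.from_rotvec(d["attitude"]).as_matrix().T+d["xyz"]
E
python3 - <<'E'
from h import *
P=[]
for n in("top","scene"):
    d=np.load(f"pics/{n}0.npz");W=cloud(d);hsv=cv2.cvtColor(d["pixels"],cv2.COLOR_RGB2HSV)
    m=((hsv[...,0]>12)&(hsv[...,0]<35)&(hsv[...,1]>120)&(hsv[...,2]>100)&(abs(W[...,2]-.083)<.015)&(d["z_map"]>0)).astype(np.uint8)
    k,l,st,c=cv2.connectedComponentsWithStats(m)
    q=[]
    for i in range(1,k):
        if st[i,4]>150:
            w=W[l==i]; q.append(w.mean(0)); print(n,c[i].round(1),st[i,4],w.mean(0).round(4))
    q=np.array(q)
    if len(q)==6:
        c0=q.mean(0); r=cv2.minAreaRect((q[:,:2]*1000).astype(np.float32)); print(c0.round(4),r)
        best=None
        loc=np.array([[a,b] for a in(-.029,.029) for b in(-.058,0,.058)])
        from scipy.optimize import minimize_scalar
        from scipy.spatial import cKDTree
        f=lambda y:(cKDTree(q[:,:2]-c0[:2]).query(loc@np.array([[np.cos(y),np.sin(y)],[-np.sin(y),np.cos(y)]]))[0]**2).sum()
        o=minimize_scalar(f,bounds=(-.4,.4),method="bounded");print("yaw",o.x,o.fun**.5)
    # table z check
    print("table",np.median(W[abs(W[...,2])<.02][:,2]))
d=np.load("pics/top0.npz");W=cloud(d)
for nm,(u,v) in dict(stand=(222,152),ring=(399,190),jar=(397,153),loupe=(409,237)).items(): print(nm,W[v,u].round(3))
from bench import telemetry
print(R.from_rotvec(telemetry.get_state()["tool_rot"]).as_matrix().round(3))
E
```

```text
top [346.3 183.1] 401 [ 0.5885 -0.15    0.0832]
top [293.8 184.2] 407 [ 0.5891 -0.0338  0.0832]
top [320.1 183.5] 403 [ 0.5892 -0.092   0.0834]
top [347.4 209.1] 417 [ 0.5308 -0.1496  0.0832]
top [294.6 210.1] 415 [ 0.5312 -0.0336  0.0834]
top [320.9 209.5] 411 [ 0.5312 -0.0915  0.0833]
[ 0.56   -0.0917  0.0833] ((560.1029663085938, -91.78336334228516), (116.16947174072266, 58.2001953125), 89.77555847167969)
yaw -0.004796519289245554 0.0004391764799389707
table 0.0004693273971743128
scene [419.6  72.6] 196 [0.8185 1.147  0.0831]
scene [457.2  78.4] 178 [0.9677 1.1347 0.0826]
scene [218.  198.5] 270 [ 0.5332 -0.0346  0.0839]
scene [239.6 205.5] 287 [ 0.5913 -0.0351  0.0839]
scene [203.8 212.3] 308 [ 0.5326 -0.0927  0.0839]
scene [225.9 219.9] 335 [ 0.5902 -0.093   0.0838]
scene [188.2 227.4] 357 [ 0.5323 -0.1504  0.0839]
scene [211.2 236. ] 385 [ 0.5901 -0.1508  0.0838]
table 0.0009994342017341507
stand [0.65  0.119 0.156]
ring [ 0.576 -0.278  0.039]
jar [ 0.656 -0.269  0.073]
loupe [ 0.469 -0.297  0.025]
[[-0.001  0.955  0.296]
 [ 0.001  0.296 -0.955]
 [-1.    -0.    -0.001]]
```

View pics/wrist0.png

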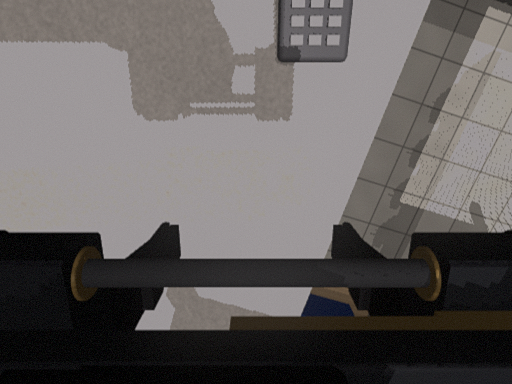

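```bash
python3 -m creep '[{"fingers":0,"x":0,"y":0.2,"z":-0.15,"twist":-0.3},{"fingers":0,"x":0,"y":0.6,"z":-0.45,"twist":-0.8},{"fingers":0,"x":0,"y":1.2,"z":-0.9,"twist":-1.5},{"fingers":0,"x":0,"y":1.9,"z":-1.4,"twist":-2.4},{"fingers":0,"x":0,"y":2.6,"z":-1.95,"twist":-3.3},{"fingers":0,"x":0,"y":3.3,"z":-2.5,"twist":-4.2},{"fingers":0,"x":0,"y":4.0,"z":-3.0,"twist":-5.1},{"fingers":0,"x":0,"y":4.7,"z":-3.5,"twist":-6.0},{"fingers":0,"x":0,"y":5.4,"z":-4.05,"twist":-6.9},{"fingers":0,"x":0,"y":6.1,"z":-4.6,"twist":-7.8},{"fingers":0,"x":0,"y":6.8,"z":-5.1,"twist":-8.7},{"fingers":0,"x":0,"y":7.5,"z":-5.6,"twist":-9.6},{"fingers":0,"x":0.2,"y":8.2,"z":-6.15,"twist":-10.5},{"fingers":0,"x":0.4,"y":8.9,"z":-6.7,"twist":-11.4},{"fingers":0,"x":0.7,"y":9.6,"z":-7.2,"twist":-12.3},{"fingers":0,"x":1.0,"y":10.3,"z":-7.7,"twist":-13.1},{"fingers":0,"x":1.2,"y":10.9,"z":-8.2,"twist":-13.8},{"fingers":0,"x":1.4,"y":11.3,"z":-8.5,"twist":-14.3},{"fingers":0,"x":1.5,"y":11.5,"z":-8.65,"twist":-14.5},{"fingers":0,"x":1.5,"y":11.6,"z":-8.7,"twist":-14.5}]' 10
python3 - <<'E'
from h import *
from bench import telemetry,viewer
s=telemetry.get_state();print(R.from_rotvec(s["tool_rot"]).as_matrix().round(3),np.round(s["joint_positions"],2),s["position"],s["ft_force"])
for n in("top","scene"):
    d=viewer.get_image(n);cv2.imwrite(f"pics/{n}1.png",d["pixels"][:,:,::-1])
E
```

```text
time: 1.82
position: [0.5324, -0.1484, 0.1248]
tool_rot: [0.001, 1.573, 0.0]
ft_force: [-1.0, -0.1, 0.6]
grip_width: 0.005
[[-0.002  0.     1.   ]
 [ 0.001  1.    -0.   ]
 [-1.     0.001 -0.002]] [ 0.75  0.2  -0.58  1.76  0.12  1.22  0.13] [ 0.53236222 -0.14838987  0.12482026] [-0.9745516  -0.06128573  0.57534858]
```

View pics/scene1.png

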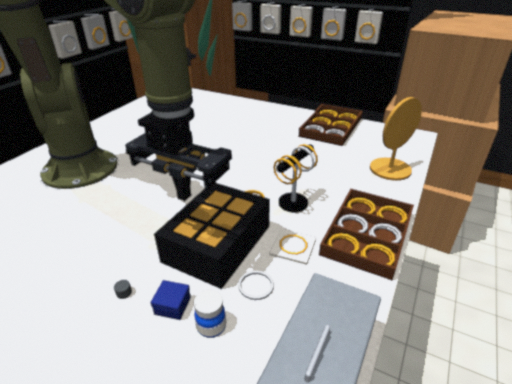

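Run:
```python
from h import *
d=np.load("pics/scene0.npz");Rm=R.from_rotvec(d["attitude"]).as_matrix()
for p in([.5324,-.1484,.1248],[.5324,-.1484,.083]):
    c=Rm.T@(np.array(p)-d["xyz"]);z=-c[2];print(d["K"][0,0]*c[0]/z+d["K"][0,2],-d["K"][1,1]*c[1]/z+d["K"][1,2])
im=cv2.imread("pics/scene1.png")[110:270,110:290];cv2.imwrite("pics/c1.png",cv2.resize(im,None,fx=4,fy=3.7,interpolation=2))
```

```text
186.58383005964805 211.56141059215292
188.8677976750721 227.11931574495094
```

View pics/c1.png

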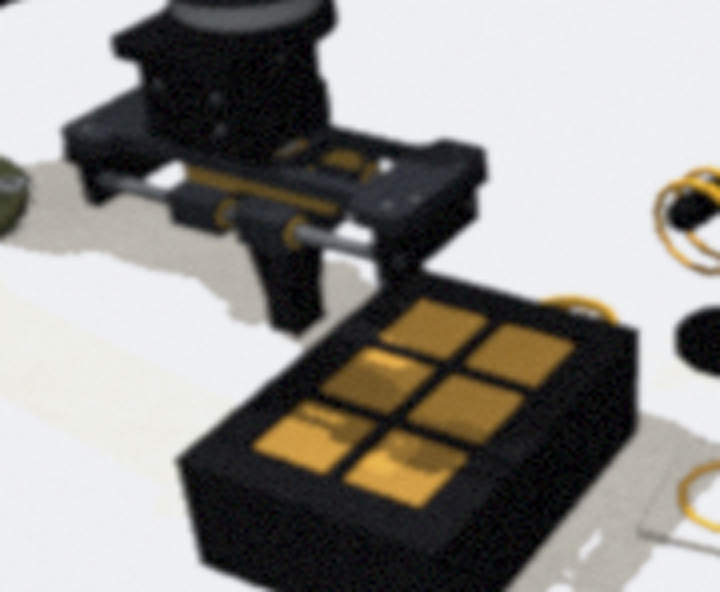

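View pics/top1.png

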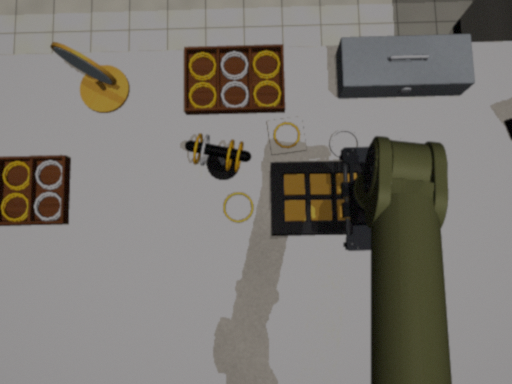

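Run:
```python
from h import *
from bench import telemetry,viewer
print(telemetry.get_state()["position"],telemetry.get_state()["time"])
for n in("scene","top"):
    d=viewer.get_image(n);W=cloud(d)
    m=(abs(W[...,0]-.532)<.12)&(abs(W[...,1]+.148)<.12)&(W[...,2]>.1)&(W[...,2]<.19)&(d["z_map"]>0)
    w=W[m]
    for a in np.arange(.1,.19,.01):
        q=w[(w[:,2]>a)&(w[:,2]<=a+.01)]
        if len(q):print(n,round(a,3),len(q),q.min(0).round(3),q.max(0).round(3))
for v in range(190,206,2): pass
d=viewer.get_image("scene");W=cloud(d)
for v in range(186,214,2): print(v,W[v,183].round(3),d["pixels"][v,183])
print(d["xyz"],d["attitude"])
```

```text
[ 0.53250373 -0.15119948  0.12594095] 1.9167
scene 0.16 37 [ 0.523 -0.163  0.163] [ 0.543 -0.14   0.17 ]
scene 0.17 60 [ 0.523 -0.164  0.17 ] [ 0.542 -0.142  0.18 ]
scene 0.18 65 [ 0.522 -0.164  0.18 ] [ 0.543 -0.142  0.19 ]
186 [ 0.544 -0.162  0.2  ] [12  9 14]
188 [ 0.543 -0.161  0.194] [ 5  9 11]
190 [ 0.542 -0.16   0.189] [1 2 3]
192 [ 0.541 -0.16   0.184] [7 4 4]
194 [ 0.541 -0.162  0.18 ] [11 14 13]
196 [ 0.541 -0.161  0.175] [8 5 8]
198 [ 0.54  -0.162  0.171] [2 2 7]
200 [ 0.541 -0.163  0.167] [55 55 55]
202 [0.393 0.001 0.002] [187 187 188]
204 [ 0.397 -0.004  0.   ] [234 236 239]
206 [ 0.4   -0.009 -0.002] [203 205 210]
208 [ 0.483 -0.102  0.084] [89 89 91]
210 [ 0.489 -0.11   0.086] [15 19 19]
212 [ 0.493 -0.115  0.086] [10  4 14]
[ 0.93166218 -0.60321662  0.58831645] [0.93272237 0.24723757 0.44534263]
```

The camera shows the fingertips at z≈0.165, but telemetry says 0.126. The xy values agree. I'll descend a safe amount and check again.

```bash
python3 -m creep '[{"fingers":0,"x":0.1},{"fingers":0,"x":0.25},{"fingers":0,"x":0.4},{"fingers":0,"x":0.55},{"fingers":0,"x":0.65},{"fingers":0,"x":0.7},{"fingers":0,"x":0.7},{"fingers":0,"x":0.7}]'
python3 - <<'E'
from h import *
from bench import telemetry,viewer
s=telemetry.get_state();print(s["position"],s["ft_force"])
d=viewer.get_image("scene");W=cloud(d)
m=(abs(W[...,0]-.532)<.03)&(abs(W[...,1]+.15)<.03)&(W[...,2]>.095)&(W[...,2]<.19)
w=W[m];i=np.argsort(w[:,2])[:40];print(w[i].min(0),w[i].mean(0))
im=d["pixels"][110:270,110:290,::-1];cv2.imwrite("pics/c2.png",cv2.resize(im,None,fx=4,fy=3.7,interpolation=2))
E
```

```text
[ 0.53212537 -0.15304517  0.12635416] [ 0.18208095 -0.65129861  0.09839524]
[ 0.52335284 -0.16529916  0.16377631] [ 0.53592368 -0.15828576  0.16753162]$[0]: bad value
```

View pics/c2.png

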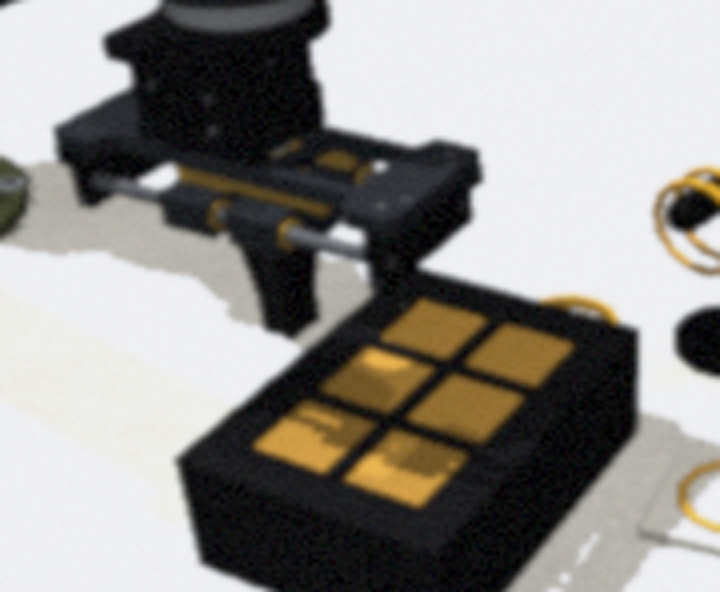

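The call was refused because every key is needed. Resending.

```bash
python3 -m creep '[{"fingers":0,"x":0.1,"y":0,"z":0,"twist":0},{"fingers":0,"x":0.25,"y":0,"z":0,"twist":0},{"fingers":0,"x":0.4,"y":0,"z":0,"twist":0},{"fingers":0,"x":0.55,"y":0,"z":0,"twist":0},{"fingers":0,"x":0.65,"y":0,"z":0,"twist":0},{"fingers":0,"x":0.7,"y":0,"z":0,"twist":0},{"fingers":0,"x":0.7,"y":0,"z":0,"twist":0},{"fingers":0,"x":0.7,"y":0,"z":0,"twist":0}]'
cat > chk.py <<'E'
import sys
from h import *
from bench import telemetry,viewer
s=telemetry.get_state();print(s["time"],np.round(s["position"],4),np.round(s["ft_force"],2))
d=viewer.get_image("scene");W=cloud(d);p=s["position"]
m=(abs(W[...,0]-p[0])<.03)&(abs(W[...,1]-p[1])<.03)&(W[...,2]>.095)&(W[...,2]<.19)
w=W[m];i=np.argsort(w[:,2])[:40];print(w[i].min(0) if len(i) else None)
im=d["pixels"][110:270,110:290,::-1];cv2.imwrite(f"pics/{sys.argv[1]}.png",cv2.resize(im,None,fx=4,fy=3.7,interpolation=2))
E
python3 chk.py c3
```

```text
time: 2.78
position: [0.5326, -0.1509, 0.0977]
tool_rot: [0.004, 1.571, -0.003]
ft_force: [-0.2, -0.3, -0.6]
grip_width: 0.006
2.7833 [ 0.5326 -0.1509  0.0977] [-0.21 -0.3  -0.58]
[ 0.52346881 -0.16337131  0.13502036]
```

View pics/c3.png

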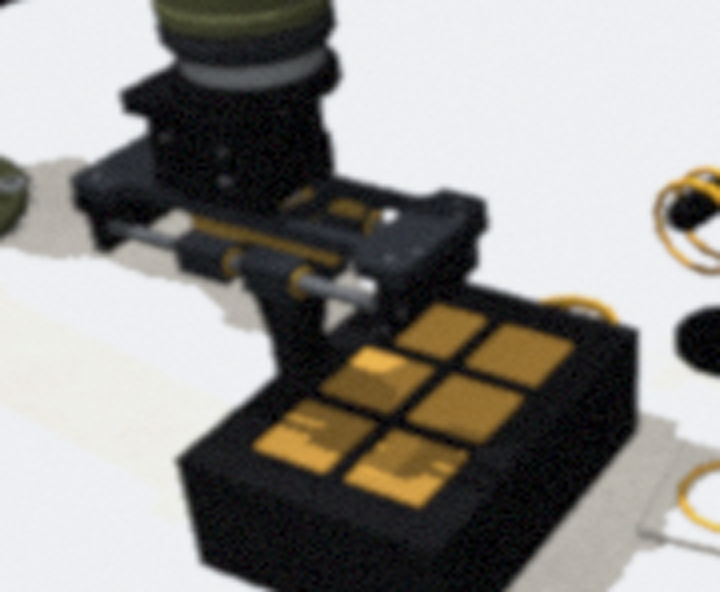

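```bash
python3 -m creep '[{"fingers":0,"x":0.05,"y":0,"z":0,"twist":0},{"fingers":0,"x":0.1,"y":0,"z":0,"twist":0},{"fingers":0,"x":0.15,"y":0,"z":0,"twist":0},{"fingers":0,"x":0.2,"y":0,"z":0,"twist":0},{"fingers":0,"x":0.25,"y":0,"z":0,"twist":0},{"fingers":0,"x":0.25,"y":0,"z":0,"twist":0}]'; python3 -m creep '[{"fingers":0,"x":0.04,"y":0,"z":0,"twist":0},{"fingers":0,"x":0.08,"y":0,"z":0,"twist":0},{"fingers":0,"x":0.12,"y":0,"z":0,"twist":0},{"fingers":0,"x":0.12,"y":0,"z":0,"twist":0}]';python3 -m creep '[{"fingers":0,"x":0.04,"y":0,"z":0,"twist":0},{"fingers":0,"x":0.08,"y":0,"z":0,"twist":0},{"fingers":0,"x":0.08,"y":0,"z":0,"twist":0}]'; python3 chk.py c4
```

```text
time: 3.33
position: [0.5322, -0.1509, 0.0873]
tool_rot: [0.004, 1.572, -0.003]
ft_force: [-0.3, -0.2, 0.1]
grip_width: 0.005
time: 3.67
position: [0.5324, -0.1509, 0.0827]
tool_rot: [0.004, 1.571, -0.004]
ft_force: [-0.2, 0.4, -0.5]
grip_width: 0.005
time: 3.92
position: [0.5324, -0.151, 0.0795]
tool_rot: [0.004, 1.571, -0.004]
ft_force: [-0.4, 0.7, 0.5]
grip_width: 0.009
3.9167 [ 0.5324 -0.151   0.0795] [-0.38  0.73  0.54]
[ 0.52318299 -0.16355078  0.11632896]
```

No contact at reported z=0.0795, so the camera is right: the shut fingertips are about 37 mm above the reported TCP. I expect contact near a reported 0.046.

```bash
python3 -m creep '[{"fingers":0,"x":0.08,"y":0,"z":0,"twist":0},{"fingers":0,"x":0.18,"y":0,"z":0,"twist":0},{"fingers":0,"x":0.28,"y":0,"z":0,"twist":0},{"fingers":0,"x":0.38,"y":0,"z":0,"twist":0},{"fingers":0,"x":0.46,"y":0,"z":0,"twist":0},{"fingers":0,"x":0.52,"y":0,"z":0,"twist":0},{"fingers":0,"x":0.55,"y":0,"z":0,"twist":0},{"fingers":0,"x":0.55,"y":0,"z":0,"twist":0}]'; python3 chk.py c5
```

```text
time: 4.63
position: [0.5324, -0.1509, 0.0575]
tool_rot: [0.004, 1.571, -0.003]
ft_force: [0.3, -0.0, 0.8]
grip_width: 0.001
4.6333 [ 0.5324 -0.1509  0.0575] [ 0.26 -0.01  0.84]
[ 0.52254988 -0.16318198  0.09515999]
```

View pics/c5.png

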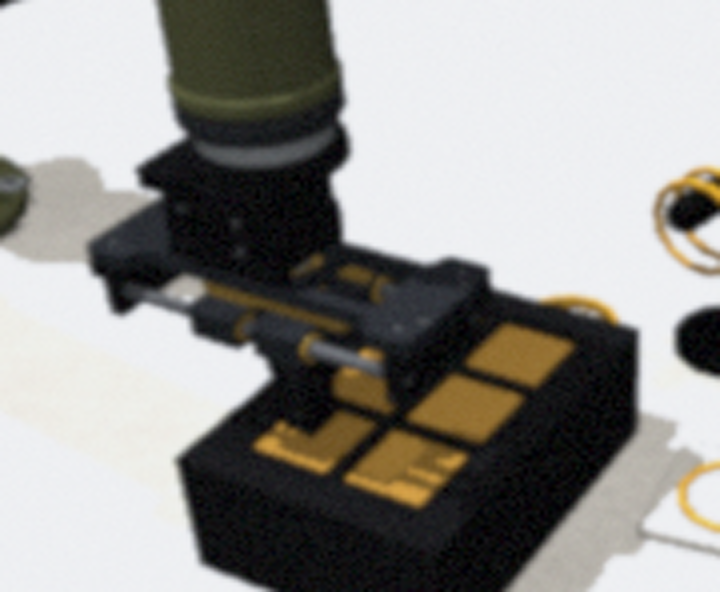

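The tip is now just above the near -y inlay. From here I probe in small steps.

```bash
python3 -m creep '[{"fingers":0,"x":0.05,"y":0,"z":0,"twist":0},{"fingers":0,"x":0.1,"y":0,"z":0,"twist":0},{"fingers":0,"x":0.15,"y":0,"z":0,"twist":0},{"fingers":0,"x":0.18,"y":0,"z":0,"twist":0},{"fingers":0,"x":0.2,"y":0,"z":0,"twist":0},{"fingers":0,"x":0.2,"y":0,"z":0,"twist":0}]';for i in 1; do python3 -c "
from bench import telemetry as t;print(t.get_state()['ft_force'])";done
```

```text
time: 5.18
position: [0.5325, -0.151, 0.0496]
tool_rot: [0.004, 1.571, -0.004]
ft_force: [0.4, -0.3, -0.1]
grip_width: 0.004
[ 0.37654012 -0.2505727  -0.10747482]
```

```bash
python3 -m creep '[{"fingers":0,"x":0.02,"y":0,"z":0,"twist":0},{"fingers":0,"x":0.04,"y":0,"z":0,"twist":0},{"fingers":0,"x":0.04,"y":0,"z":0,"twist":0}]'
```

```text
time: 5.43
position: [0.5325, -0.151, 0.0481]
tool_rot: [0.004, 1.571, -0.004]
ft_force: [-0.7, 0.0, 0.5]
grip_width: 0.005
```

```bash
python3 -m creep '[{"fingers":0,"x":0.02,"y":0,"z":0,"twist":0},{"fingers":0,"x":0.04,"y":0,"z":0,"twist":0},{"fingers":0,"x":0.04,"y":0,"z":0,"twist":0}]'
```

```text
time: 5.68
position: [0.5327, -0.151, 0.0468]
tool_rot: [0.003, 1.571, -0.004]
ft_force: [-1.8, 0.6, 1.3]
grip_width: 0.003
```

```bash
python3 -m creep '[{"fingers":0,"x":0.02,"y":0,"z":0,"twist":0},{"fingers":0,"x":0.04,"y":0,"z":0,"twist":0},{"fingers":0,"x":0.04,"y":0,"z":0,"twist":0}]'
```

```text
time: 5.93
position: [0.5328, -0.151, 0.0467]
tool_rot: [0.003, 1.571, -0.004]
ft_force: [-5.3, 1.0, 12.0]
grip_width: 0.003
```

```bash
python3 -m creep '[{"fingers":0,"x":0.02,"y":0,"z":0,"twist":0},{"fingers":0,"x":0.03,"y":0,"z":0,"twist":0},{"fingers":0,"x":0.03,"y":0,"z":0,"twist":0}]'
```

```text
time: 6.18
position: [0.5327, -0.1511, 0.0467]
tool_rot: [0.003, 1.571, -0.005]
ft_force: [-7.5, 1.8, 18.5]
grip_width: 0.006
```

Contact is at 0.0467 and there's no give at 18 N, so this inlay is solid. Next is the near middle one.

```bash
python3 -m creep '[{"fingers":0,"x":-0.15,"y":0,"z":0,"twist":0},{"fingers":0,"x":-0.35,"y":0,"z":0,"twist":0},{"fingers":0,"x":-0.38,"y":0.15,"z":0,"twist":0},{"fingers":0,"x":-0.38,"y":0.45,"z":0,"twist":0},{"fingers":0,"x":-0.38,"y":0.85,"z":0,"twist":0},{"fingers":0,"x":-0.38,"y":1.2,"z":0,"twist":0},{"fingers":0,"x":-0.38,"y":1.4,"z":0,"twist":0},{"fingers":0,"x":-0.38,"y":1.46,"z":0,"twist":0},{"fingers":0,"x":-0.35,"y":1.46,"z":0,"twist":0},{"fingers":0,"x":-0.28,"y":1.46,"z":0,"twist":0},{"fingers":0,"x":-0.2,"y":1.46,"z":0,"twist":0},{"fingers":0,"x":-0.14,"y":1.46,"z":0,"twist":0},{"fingers":0,"x":-0.1,"y":1.46,"z":0,"twist":0},{"fingers":0,"x":-0.08,"y":1.46,"z":0,"twist":0},{"fingers":0,"x":-0.06,"y":1.46,"z":0,"twist":0},{"fingers":0,"x":-0.04,"y":1.46,"z":0,"twist":0},{"fingers":0,"x":-0.02,"y":1.46,"z":0,"twist":0},{"fingers":0,"x":-0.02,"y":1.46,"z":0,"twist":0}]'
```

```text
time: 7.68
position: [0.533, -0.0927, 0.0445]
tool_rot: [0.004, 1.57, -0.004]
ft_force: [-0.2, -0.0, 1.3]
grip_width: 0.003
```

It's 2.2 mm past the face with little force, so it seems to give. I'll keep pressing slowly.

```bash
python3 -m creep '[{"fingers":0,"x":0.02,"y":0,"z":0,"twist":0},{"fingers":0,"x":0.02,"y":0,"z":0,"twist":0}]'
```

```text
time: 7.85
position: [0.533, -0.0923, 0.0437]
tool_rot: [0.004, 1.57, -0.003]
ft_force: [-0.4, -0.3, 0.2]
grip_width: 0.006
```

```bash
python3 -m creep '[{"fingers":0,"x":0.02,"y":0,"z":0,"twist":0},{"fingers":0,"x":0.02,"y":0,"z":0,"twist":0}]'
```

```text
time: 8.02
position: [0.5329, -0.0923, 0.0428]
tool_rot: [0.004, 1.571, -0.003]
ft_force: [0.1, 0.3, 0.4]
grip_width: 0.008
```

```bash
python3 -m creep '[{"fingers":0,"x":0.02,"y":0,"z":0,"twist":0},{"fingers":0,"x":0.02,"y":0,"z":0,"twist":0}]'; python3 chk.py c6
```

```text
time: 8.18
position: [0.5328, -0.0924, 0.042]
tool_rot: [0.004, 1.571, -0.003]
ft_force: [0.5, -0.8, -0.2]
grip_width: 0.008
8.1833 [ 0.5328 -0.0924  0.042 ] [ 0.53 -0.82 -0.24]
[ 0.52382302 -0.1049419   0.09501517]
```

View pics/c6.png

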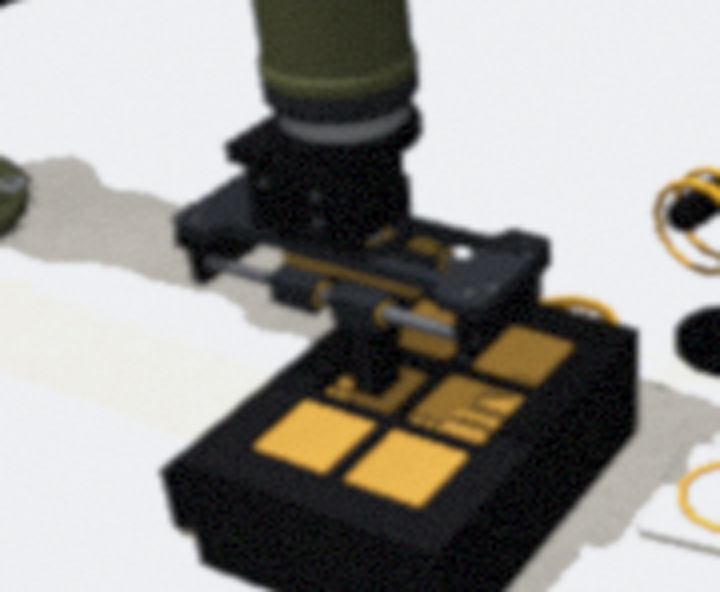

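The drawer front has already sprung out (crop lower left, around (170,480)), so this is the button and it has snapped ahead of the tip. I'll follow it to the bottom to make sure it is fully in.

```bash
python3 -m creep '[{"fingers":0,"x":0.02,"y":0,"z":0,"twist":0},{"fingers":0,"x":0.04,"y":0,"z":0,"twist":0},{"fingers":0,"x":0.06,"y":0,"z":0,"twist":0},{"fingers":0,"x":0.06,"y":0,"z":0,"twist":0}]'
```

```text
time: 8.57
position: [0.5329, -0.0926, 0.0398]
tool_rot: [0.004, 1.571, -0.004]
ft_force: [-0.5, -0.0, -0.9]
grip_width: 0.005
```

```bash
python3 -m creep '[{"fingers":0,"x":0.02,"y":0,"z":0,"twist":0},{"fingers":0,"x":0.03,"y":0,"z":0,"twist":0},{"fingers":0,"x":0.03,"y":0,"z":0,"twist":0}]'
```

```text
time: 8.82
position: [0.533, -0.0926, 0.0397]
tool_rot: [0.003, 1.571, -0.004]
ft_force: [-3.2, 0.3, 7.5]
grip_width: 0.006
```

It bottoms at 0.0397, which is 7.0 mm below the face and so fully in. Retracting straight up.

```bash
python3 -m creep '[{"fingers":0,"x":-0.05,"y":0,"z":0,"twist":0},{"fingers":0,"x":-0.2,"y":0,"z":0,"twist":0},{"fingers":0,"x":-0.45,"y":0,"z":0,"twist":0},{"fingers":0,"x":-0.8,"y":0,"z":0,"twist":0},{"fingers":0,"x":-1.2,"y":0,"z":0,"twist":0},{"fingers":0,"x":-1.6,"y":0,"z":0,"twist":0},{"fingers":0,"x":-2.0,"y":0,"z":0,"twist":0},{"fingers":0,"x":-2.4,"y":-0.2,"z":0,"twist":0},{"fingers":0,"x":-2.8,"y":-0.6,"z":0,"twist":0},{"fingers":0,"x":-3.2,"y":-1.2,"z":0,"twist":0},{"fingers":0,"x":-3.5,"y":-1.9,"z":0,"twist":0},{"fingers":0,"x":-3.7,"y":-2.6,"z":0,"twist":0},{"fingers":0,"x":-3.8,"y":-3.3,"z":0,"twist":0},{"fingers":0,"x":-3.8,"y":-4.0,"z":0,"twist":0},{"fingers":0,"x":-3.8,"y":-4.7,"z":0,"twist":0},{"fingers":0,"x":-3.8,"y":-5.2,"z":0,"twist":0},{"fingers":0,"x":-3.8,"y":-5.5,"z":0,"twist":0},{"fingers":0,"x":-3.8,"y":-5.6,"z":0,"twist":0},{"fingers":0,"x":-3.8,"y":-5.6,"z":0,"twist":0},{"fingers":0,"x":-3.8,"y":-5.6,"z":0,"twist":0}]'
python3 - <<'E'
from h import *
from bench import telemetry,viewer
s=telemetry.get_state();print(s["time"],s["ft_force"],np.abs(s["qd"]).max())
ims=[]
for n in("top","scene"):
    d=viewer.get_image(n);o=np.load(f"pics/{n}0.npz")
    W=cloud(d);hsv=cv2.cvtColor(d["pixels"],cv2.COLOR_RGB2HSV)
    for a in(.5315,.590):
        for b in(-.150,-.092,-.034):
            m=(abs(W[...,0]-a)<.018)&(abs(W[...,1]-b)<.018)&(W[...,2]<.1)&(W[...,2]>.05);print(n,a,b,W[m][:,2].mean().round(4) if m.any() else None)
    m=(abs(W[...,1]+.092)<.05)&(W[...,0]>.43)&(W[...,0]<.475)&(W[...,2]>.01)&(W[...,2]<.09)
    print("drawer",m.sum(),W[m].min(0) if m.any() else 0,W[m].max(0) if m.any() else 0)
    cv2.imwrite(f"pics/{n}9.png",d["pixels"][:,:,::-1])
E
```

```text
time: 10.48
position: [0.5324, -0.3148, 0.1909]
tool_rot: [0.003, 1.57, -0.001]
ft_force: [0.6, 0.5, 0.3]
grip_width: 0.002
10.4833 [0.61692366 0.50081744 0.3044081 ] 0.0120983237018378
top 0.5315 -0.15 0.0833
top 0.5315 -0.092 0.0764
top 0.5315 -0.034 0.0832
top 0.59 -0.15 0.0833
top 0.59 -0.092 0.0833
top 0.59 -0.034 0.0831
drawer 432 [ 0.4521995  -0.14171023  0.01010844] [ 0.47492467 -0.04245688  0.06069493]
scene 0.5315 -0.15 0.0838
scene 0.5315 -0.092 0.0768
scene 0.5315 -0.034 0.0838
scene 0.59 -0.15 0.0838
scene 0.59 -0.092 0.0839
scene 0.59 -0.034 0.084
drawer 12 [ 0.45062049 -0.13505148  0.05456527] [ 0.45343638 -0.05426179  0.0579565 ]
```

View pics/top9.png

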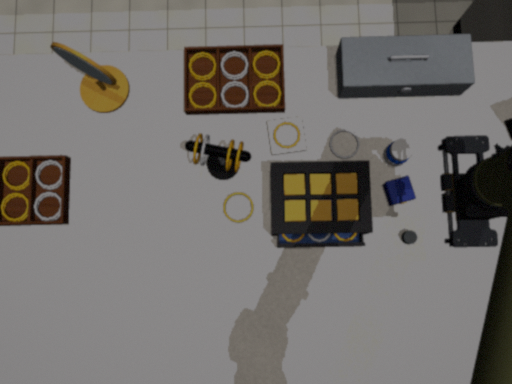

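View pics/scene9.png

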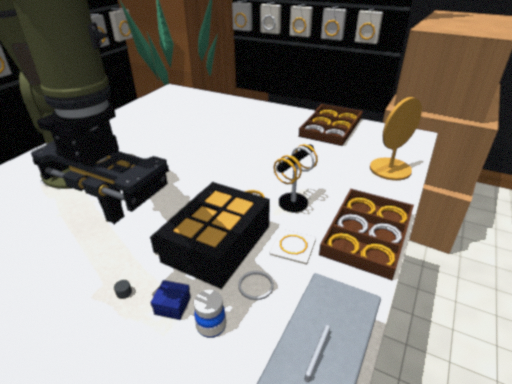

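The near middle inlay is 7 mm lower than the others, and the drawer stands out to x≈0.452 (flush is 0.480). Everything else is where it was, and the arm is clear.

```bash
python3 -c "
from bench import workorder;print(workorder.close_job())"
```

```text
the job is handed in; nothing more can be done
None
```

The secret drawer is open: the button was the near (robot-side) middle inlay, and I pressed it fully in. I handed the job in at about 10.6 s of the 45 s.

- **Feeling for the button:** I tried only two inlays with the shut fingertips. The near -y inlay was solid, with no give at 18 N. The near middle inlay gave way and snapped in, and I followed it down to its stop 7.0 mm below the others.
- **Final checks:** From both cameras the pressed inlay sits 7 mm lower and the other five have not moved. The drawer front is at x≈0.452 m, against 0.480 m when flush, so it is out the full 28 mm. By eye, the other things on the counter look unmoved. The arm was clear of everything, and the wrist force read under 1 N.
- **Disagreement:** The shut fingertips really sat about 37 mm above the TCP height in the telemetry. The cameras showed it and the contact height matched, so I relied on those two instead.
- **Refused call:** One move was refused because I left out some keys. The arm did not move, and I resent it.

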